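# Plug the pipe stubs and book them in with the code reader

## Robot

A 6-joint arm with a two-finger parallel gripper is mounted at the origin on a cart in front of the work surface, level with it; the furniture and walls round the work are solid. World frame = base frame: x ahead of the robot, y to its left, z up, the work surface at z = 0. Lengths are in m, angles in rad, forces in N, time in s.
With the tool pointing down it reaches from about 0.275 to 0.725 m from the base axis. Payload 15.9 kg.
Tool frame: the origin (TCP) lies on the centre line of the jaws, within the pads' length; the fingertips stand 8 mm ahead of it and the grasp point (between the pads) lies 11 mm behind it (env.finger_overhang is the distance from the TCP to the fingertips, in m); z points along the fingers, y is the direction in which the jaws open and shut (so a half turn about z gives the same grasp; the last joint's range is limited). The gripper opens to 85 mm and grips with 20 to 120 N. Pads are 22 mm wide; open, the fingers measure 114 mm over their backs; the gripper's body (76 mm by 85 mm) begins 54 mm behind the grasp point. The pads swing forward as they close: fully open they stand 13 mm farther back than shut.
Start: joints at [1.324, 0.213, -0.034, 1.323, 0, 1.571], TCP at [0.122, 0.485, 0.239] pointing down, gripper open.
Joint ranges: [-2.98, 2.98], [-0.74, 1.72], [-1.14, 1.35], [-2.1, 2.04], [-1.57, 1.44], [-3.14, 3.14]. Speed limits (rad/s): [1.89, 1.89, 2.39, 2.57, 3.14, 3.14].

## Interface

Orientations are given as a 3x3 rotation matrix whose columns are the frame's x, y, z axes.
In Python, from cell import env, sensors, viewer, find_in, mark_of gives the robot as it stands. The module is installed in compiled form; this text tells all that it offers. Calls block until the motion is done:
- env.move_to(position, orientation): joint-space move of the TCP to a pose.
- env.servo_line(position, speed=0.15, ori=None, threshold=None): straight line of the TCP; ori=None keeps the orientation; speed is the mean speed in m/s. With threshold (N) it stops when the force on the tool has changed by that much, and returns True; else False.
- env.set_joints(angles): joint-space move.
- env.command_gripper(opening, strength=None): finger opening in m; strength is the grip in N (None keeps the last); returns when the fingers have stopped.
- env.pause(seconds).
- env.inverse_kinematics(position, orientation): joint angles nearest the present ones, or None.
- sensors.sense(): the state.
- viewer.get_image(name): name is "scene" or "top" or "wrist"; returns (picture, depth): 480x640x3 uint8, red, green, blue; 480x640 float32, m along the optical axis (not along the pixel's ray), 0 where there is no reading.
- viewer.camera_info(name): a dict with "mtx" (3x3 intrinsics, pixels), "k1" (the pictures are not rectified: a ray, as slopes to the right and down, at radius r is drawn at 1 + k1 r^2 times it, then the intrinsics apply), "R" (3x3) and "t" (3): a world point X has camera coordinates R X + t; the wrist camera has in their place "T_tool_cam" (4x4, takes a point from camera to tool coordinates, whose origin is the TCP and whose axes are the flange's). Camera axes: x right, y down, z forward; pixel columns grow to the right and rows downward; lengths in m; the calibration is good to about 2 mm. A picture is of the moment at which its call begins: read the wrist's pose just before it. camera_info takes no time and is no camera call.
A pose or a line that the arm cannot do raises env.Unreachable and nothing moves.
- env.close_job(): hands the job in, once; it reports no verdict.
Trained networks look in the newest picture that a camera, given by its name, has taken for a name from the list of things; names that differ only in an ending like _2 or _b are one class to them, and where a whole thing is asked for, a point or a joint stands for the part that bears it (a point fixed in the world has none). Each returns a list of dicts, best first, with "confidence" (0 to 1); they miss things now and then, are a little off and sometimes report something else, mostly with a low value. They report only what shows in the picture. A call takes as long as a camera call. They do not tell look-alikes from the thing itself.
- find_in(camera, query): "uv" ([column, row] in pixels, amid what is visible of it).
- mark_of(camera, query): "uv" ([column, row] in pixels: a listed point, or the origin of a listed thing).
The state is a dict: "time": time; "joint_pos": joint angles; "qvel": joint speeds; "joint_efforts": joint torques, N m; "ee_pos": TCP position; "tcp_rot": TCP orientation; "force": force on the tool from outside, world axes, zero at the start; "moment": the same for the moment, N m; "width": finger opening in m.
Only numpy, scipy, OpenCV 4.12 (cv2) and the standard library are available. Lean on these libraries where they do the work, as an engineer would, in place of code of your own. Each camera call takes 0.05 s, during which the arm holds its last target. There are 200 camera calls.

## Task

Close the open end of every pipe stub on the table with a tapered plug from the rack, pushed home until its flange sits flat on the rim; there are more plugs than stubs, and the spare ones do not matter. When all are closed, pull the pen-type code reader out of its holder and point it squarely at the code on the sloping job tag, with its tip about 3 cm off the centre of the code, holding it still there for three seconds without touching the tag. Then stand the reader back in its holder, tip down, and leave the stubs standing and the tape measure and the ceramic cup behind the tag alone.

Things in the scene. Friction and masses are not known exactly. Their poses are not given: they have to be found in the camera images.
- stub_1: pipe stub weldment, may be absent: upright steel pipe, outer diameter 42 mm, bore 30 mm (straight, 58 mm deep, open at the top), welded on a square base plate 70x70x10 mm; 70 mm tall overall, about 1.2 kg, loose on the table. Origin: centre of the underside, z up
- stub_1_seat (a point): point on the bore axis of stub_1, 42 mm above its underside (28 mm below the rim): where the origin (foot) of a plug lies when the plug is fully home
- stub_2: pipe stub weldment, may be absent: upright steel pipe, outer diameter 42 mm, bore 30 mm (straight, 58 mm deep, open at the top), welded on a square base plate 70x70x10 mm; 70 mm tall overall, about 1.2 kg, loose on the table. Origin: centre of the underside, z up
- stub_2_seat (a point): point on the bore axis of stub_2, 42 mm above its underside (28 mm below the rim): where the origin (foot) of a plug lies when the plug is fully home
- stub_3: pipe stub weldment, may be absent: upright steel pipe, outer diameter 42 mm, bore 30 mm (straight, 58 mm deep, open at the top), welded on a square base plate 70x70x10 mm; 70 mm tall overall, about 1.2 kg, loose on the table. Origin: centre of the underside, z up
- stub_3_seat (a point): point on the bore axis of stub_3, 42 mm above its underside (28 mm below the rim): where the origin (foot) of a plug lies when the plug is fully home
- stub_4: pipe stub weldment, may be absent: upright steel pipe, outer diameter 42 mm, bore 30 mm (straight, 58 mm deep, open at the top), welded on a square base plate 70x70x10 mm; 70 mm tall overall, about 1.2 kg, loose on the table. Origin: centre of the underside, z up
- stub_4_seat (a point): point on the bore axis of stub_4, 42 mm above its underside (28 mm below the rim): where the origin (foot) of a plug lies when the plug is fully home
- plug_1: black rigid rubber plug: tapered body 28 mm tall (diameter 19 mm at the foot, 27 mm under the flange), flange of diameter 36 mm, 5 mm thick, which stops on a rim, then round grip knob of diameter 20 mm, 28 mm tall (z = 33 to 61 mm); 45 g. Origin: centre of the foot, z along the axis towards the knob. All five are alike; each stands loosely in a pocket of the rack, knob up, and lifts out freely
- plug_2: black rigid rubber plug: tapered body 28 mm tall (diameter 19 mm at the foot, 27 mm under the flange), flange of diameter 36 mm, 5 mm thick, which stops on a rim, then round grip knob of diameter 20 mm, 28 mm tall (z = 33 to 61 mm); 45 g. Origin: centre of the foot, z along the axis towards the knob. All five are alike; each stands loosely in a pocket of the rack, knob up, and lifts out freely
- plug_3: black rigid rubber plug: tapered body 28 mm tall (diameter 19 mm at the foot, 27 mm under the flange), flange of diameter 36 mm, 5 mm thick, which stops on a rim, then round grip knob of diameter 20 mm, 28 mm tall (z = 33 to 61 mm); 45 g. Origin: centre of the foot, z along the axis towards the knob. All five are alike; each stands loosely in a pocket of the rack, knob up, and lifts out freely
- plug_4: black rigid rubber plug: tapered body 28 mm tall (diameter 19 mm at the foot, 27 mm under the flange), flange of diameter 36 mm, 5 mm thick, which stops on a rim, then round grip knob of diameter 20 mm, 28 mm tall (z = 33 to 61 mm); 45 g. Origin: centre of the foot, z along the axis towards the knob. All five are alike; each stands loosely in a pocket of the rack, knob up, and lifts out freely
- plug_5: black rigid rubber plug: tapered body 28 mm tall (diameter 19 mm at the foot, 27 mm under the flange), flange of diameter 36 mm, 5 mm thick, which stops on a rim, then round grip knob of diameter 20 mm, 28 mm tall (z = 33 to 61 mm); 45 g. Origin: centre of the foot, z along the axis towards the knob. All five are alike; each stands loosely in a pocket of the rack, knob up, and lifts out freely
- plug_rack: grey plastic block 216 (along its x) x 60 x 34 mm, fixed, with five pockets 30x30 mm in a row along its x at 42 mm pitch, in which the plugs stand with their flanges on its top. Origin: centre of the underside
- reader: pen-type code reader: round grey barrel of diameter 18 mm with a black conical tip, 160 mm overall, 90 g. Origin: end of the tip; z along the axis from tip to blunt end (cone z = 0 to 30 mm, 8 mm wide at the tip; barrel z = 30 to 160 mm). It reads what lies straight ahead of its tip. It stands loosely tip down in the holder, 100 mm standing out, and pulls straight up freely
- holder: black block 50x50x70 mm, fixed, with one upright square hole 21x21 mm, 60 mm deep, in the centre of its top. Origin: centre of the underside, z up; the tip of the seated reader lies 10 mm above it; rim 70 mm above it
- tag: job tag: aluminium plate 60x60x4 mm with a white 46 mm label with a square dark code of 34 mm at its centre, fixed on a small dark stand, centre about 42 mm above the table, sloping 20 degrees towards the stand's front. Origin: centre of the label's surface, z: out of the label, square to it
- tape_measure: yellow tape measure 41x73x64 mm, a bystander; origin at the centre of the underside
- tig_cup_1: red-brown ceramic welding gas cup standing upright, diameter 21 mm, 43 mm tall, a bystander; origin at the centre of the underside
- task_lamp: task lamp at the right front corner of the table, fixed, a bystander. Origin 300 mm below the table top; its base stands on the table 60 mm nearer to the robot and 40 mm farther right than that, and thin rods rise from it, all right of y = -0.4 m up to about 0.6 m above the table. Keep the robot clear of it, above all when coming in from the right
Things that resemble listed ones, but are neither listed nor needed, are in the scene too. What is shaped like the plug_5 but purple or yellow is not meant.

How it is judged:
By the outcome, as a careful person would: the job done as asked, in the order asked, and still so for the second after the job is handed in, with the robot touching nothing.
Of stub_1, stub_2, stub_3, stub_4 only 3 to 4 are there at a start; the rules pass over those that are not, and their reading is None.
At some moment in a run one of stub_1, stub_2, stub_3, stub_4 may be knocked a few centimetres aside while the robot is not near it.
It also fails if it takes over 208 s, if anything falls off the work surface, if the arm or the gripper's body presses on something with over 40 N, if the wrist force passes 120 N, or if a joint passes its speed limit or range.

## Working session

There is one attempt and no reset: what is moved stays moved. The work goes in short steps, each a Python script; the robot and the scene stay as the last script left them, time stands still between calls to the robot, and variables do not carry over. Pictures are saved under pics/ and viewed, on a budget of 14 in all, crops included, one or two more only if the job needs it, and the job is handed in when it is done.

```bash
ls; mkdir -p pics; cat > h.py <<'E'
import numpy as np, cv2
from cell import env, sensors, viewer, find_in, mark_of
def snap(cam, name=None):
    s=sensors.sense(); im,d=viewer.get_image(cam); c=viewer.camera_info(cam)
    if 'T_tool_cam' in c:
        T=np.eye(4);T[:3,:3]=s['tcp_rot'];T[:3,3]=s['ee_pos'];M=T@np.array(c['T_tool_cam'])
    else:
        M=np.eye(4);R=np.array(c['R']);M[:3,:3]=R.T;M[:3,3]=-R.T@np.array(c['t'])
    if name: cv2.imwrite(f'pics/{name}.png',im[:,:,::-1])
    return im,d,M,np.array(c['mtx']),c['k1']
def ray(uv,M,K,k1):
    p=cv2.undistortPoints(np.array([[uv]],float),K,np.array([k1,0,0,0.]))[0,0]
    return M[:3,3],M[:3,:3]@np.array([p[0],p[1],1])
def atz(uv,z,S):
    o,r=ray(uv,*S[2:]); return o+r*(z-o[2])/r[2]
def atd(uv,S,k=2):
    u,v=int(round(uv[0])),int(round(uv[1])); p=S[1][max(0,v-k):v+k+1,max(0,u-k):u+k+1]; p=p[p>0]
    if not len(p): return None
    o,r=ray(uv,*S[2:]); return o+r*np.median(p)
def cloud(S):
    d=S[1]; vv,uu=np.nonzero(d>0); p=cv2.undistortPoints(np.stack([uu,vv],1).astype(float)[:,None],S[3],np.array([S[4],0,0,0.]))[:,0]
    X=np.c_[p,np.ones(len(p))]*d[vv,uu][:,None]; return X@S[2][:3,:3].T+S[2][:3,3],uu,vv
E
cat > /tmp/a.py <<'E'
from h import *
np.set_printoptions(precision=4,suppress=True)
for cam in ['top','scene']:
    S=snap(cam,cam+'0'); print(cam,S[2][:3,3])
    for q in ['stub_1','stub_1_seat','plug_1','plug_rack','reader','holder','tag','tape_measure','tig_cup_1']:
        for f in (find_in,mark_of):
            if f is find_in and q!='plug_1': continue
            for r in f(cam,q):
                print(q,f is mark_of,np.round(r['uv']),round(r['confidence'],2),atd(r['uv'],S))
E
python3 /tmp/a.py
```

```text
pics
top [ 0.2594 -0.0665  1.307 ]
stub_1 True [235. 213.] 0.93 [0.6117 0.1355 0.0261]
stub_1 True [179. 267.] 0.88 [0.4648 0.2731 0.061 ]
stub_1 True [178. 213.] 0.86 [0.6072 0.2782 0.0569]
stub_1 True [229. 268.] 0.69 [0.4654 0.1538 0.0133]
stub_1 True [175. 205.] 0.59 [0.6394 0.2966 0.0235]
stub_1_seat True [174. 266.] 0.94 [0.4763 0.299  0.0145]
plug_1 False [325. 287.] 0.7 [ 0.4029 -0.0928  0.0603]
plug_1 False [352. 234.] 0.63 [ 0.5394 -0.168   0.0445]
plug_1 False [400. 284.] 0.56 [ 0.4049 -0.2796  0.0616]
plug_1 False [355. 248.] 0.53 [ 0.4991 -0.1731  0.0631]
plug_1 False [358. 266.] 0.42 [ 0.4511 -0.1756  0.0663]
plug_1 False [359. 299.] 0.42 [ 0.3713 -0.1761  0.0627]
plug_1 False [179. 268.] 0.38 [0.4623 0.2717 0.0601]
plug_1 True [361. 300.] 0.74 [ 0.3688 -0.1806  0.0661]
plug_1 True [356. 253.] 0.69 [ 0.4888 -0.1754  0.0491]
plug_1 True [355. 236.] 0.68 [ 0.5297 -0.1731  0.0624]
plug_1 True [398. 284.] 0.64 [ 0.4036 -0.2735  0.0602]
plug_1 True [362. 284.] 0.55 [ 0.4079 -0.1847  0.0649]
plug_1 True [330. 292.] 0.53 [ 0.3943 -0.1064  0.0315]
plug_1 True [357. 268.] 0.48 [
[... 1152 characters left out ...]
 [405. 225.] 0.58 [ 0.4043 -0.0852  0.0387]
plug_1 False [408. 184.] 0.51 [ 0.4473 -0.1759  0.0515]
plug_1 True [383. 190.] 0.81 [ 0.4888 -0.1498  0.0333]
plug_1 True [439. 210.] 0.77 [ 0.3692 -0.162   0.0339]
plug_1 True [400. 236.] 0.77 [ 0.4084 -0.0851  0.0046]
plug_1 True [422. 205.] 0.69 [ 0.4036 -0.156   0.0331]
plug_1 True [440. 187.] 0.67 [ 0.406  -0.2608 -0.0001]
plug_1 True [405. 198.] 0.51 [ 0.4407 -0.155   0.0344]
plug_rack True [403. 197.] 0.6 [ 0.4444 -0.154   0.0336]
holder True [335. 258.] 0.73 [0.4745 0.0487 0.0244]
tag True [284. 214.] 0.87 [0.6045 0.0306 0.0447]
tape_measure True [213. 209.] 0.96 [0.7318 0.0905 0.0334]
tig_cup_1 True [255. 210.] 0.49 [0.68   0.0305 0.0101]
```

View pics/scene0.png

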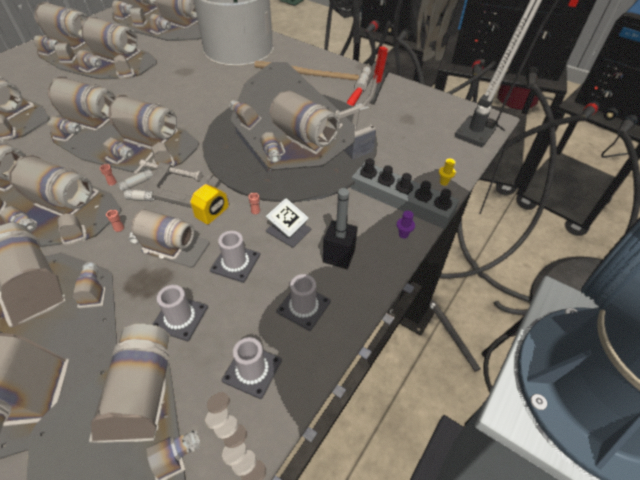

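View pics/top0.png

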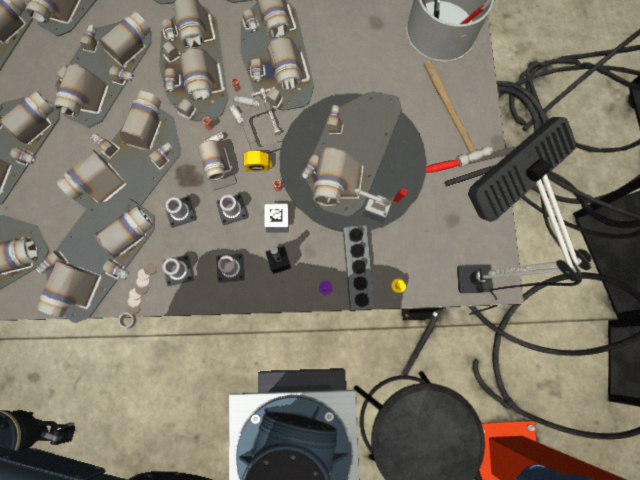

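Both pictures show four stubs (top image at about (178,210), (231,207), (177,268), (229,266)). The rack with five black plugs is at (357,268), and the purple and yellow decoys stand on either side of it. The reader is at (278,260), the tag at (275,216). Next I'll refine these positions with the wrist camera.

```bash
cat > /tmp/b.py <<'E'
from h import *
np.set_printoptions(precision=4,suppress=True)
s=sensors.sense(); print(s['time'],s['tcp_rot']); c=viewer.camera_info('wrist'); print(np.array(c['T_tool_cam']),c['mtx'],c['k1'])
R=np.array([[0,1,0],[1,0,0],[0,0,-1.]])
R=s['tcp_rot']
for n,p in [('stubs',[.48,.21,.34]),('tag',[.48,.03,.30]),('rack',[.43,-.17,.30])]:
    try: env.move_to(p,R)
    except env.Unreachable: print('unreach',n); continue
    S=snap('wrist','w_'+n); np.savez('/tmp/'+n,im=S[0],d=S[1],M=S[2],K=S[3],k1=S[4])
    print(n,sensors.sense()['time'],S[2][:3,3])
    for q in {'stubs':['stub_1'],'tag':['tag','reader','holder'],'rack':['plug_1','plug_rack']}[n]:
        for r in mark_of('wrist',q): print(q,np.round(r['uv']),round(r['confidence'],2),atd(r['uv'],S))
I=[cv2.resize(cv2.imread(f'pics/w_{n}.png'),(400,300)) for n in ('stubs','tag','rack')]
cv2.imwrite('pics/w3.png',np.vstack([np.hstack(I[:2]),np.hstack([I[2],I[2]*0])]))
E
python3 /tmp/b.py
```

```text
1.1 [[-0.9697  0.2443  0.    ]
 [ 0.2443  0.9697  0.    ]
 [-0.      0.     -1.    ]]
[[-0.0004 -0.9639 -0.2662  0.0677]
 [ 1.     -0.0006  0.0008 -0.0004]
 [-0.0009 -0.2662  0.9639 -0.1348]
 [ 0.      0.      0.      1.    ]] [[413.4752   0.     316.2042]
 [  0.     413.4752 241.3597]
 [  0.       0.       1.    ]] -0.09737209164266493
stubs 2.8417 [0.4138 0.2268 0.4747]
stub_1 [263. 190.] 0.95 [0.465  0.1531 0.0125]
stub_1 [296. 317.] 0.79 [0.6081 0.1544 0.0477]
stub_1 [408. 290.] 0.77 [0.6077 0.2844 0.0472]
stub_1 [384. 162.] 0.65 [0.4675 0.2911 0.0122]
tag 3.7083 [0.4142 0.0464 0.435 ]
tag [336. 309.] 0.65 [0.5958 0.0227 0.0418]
reader [124. 220.] 0.67 [ 0.4521 -0.1622  0.0364]
reader [309. 197.] 0.61 [0.4709 0.0257 0.0681]
holder [309. 192.] 0.83 [0.4668 0.0269 0.0689]
holder [124. 218.] 0.55 [ 0.4497 -0.1626  0.0349]
rack 4.7417 [ 0.3645 -0.1534  0.4348]
plug_1 [288. 144.] 0.84 [ 0.372  -0.1802  0.0672]
plug_1 [333. 290.] 0.83 [ 0.5248 -0.1756  0.0395]
plug_1 [324. 256.] 0.8 [ 0.487  -0.176   0.0397]
plug_1 [313. 220.] 0.72 [ 0.4471 -0.1769  0.048 ]
plug_1 [299. 180.] 0.66 [ 0.4051 -0.1792  0.0647]
plug_1 [383. 157.] 0.63 [ 0.4036 -0.1014  0.0611]
plug_1 [210. 198.] 0.56 [ 0.4029 -0.2689  0.0409]
plug_rack [312. 217.] 0.64 [ 0.4454 -0.1774  0.0395]
plug_rack [614. 291.] 0.46 [0.6153 0.1341 0.0228]
```

View pics/w3.png

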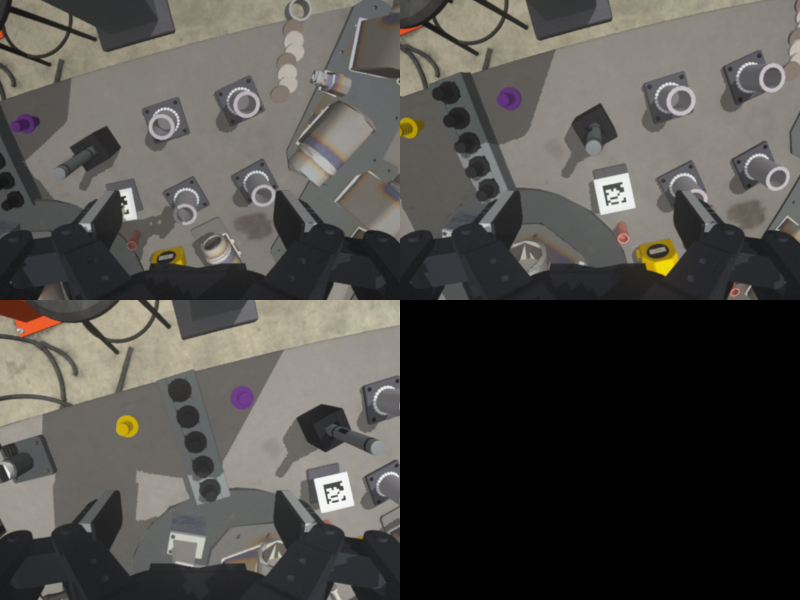

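Wrist views show the stubs, tag/reader and rack clearly. I'll fit the geometry from the depth.

```bash
cat >> h.py <<'E'
from scipy.optimize import least_squares
def rim(X,c,zt=.07,r=None):
    "fit circle centre (given guess c) to rim points: two-radius annulus -> minimise radial spread"
    c=np.array(c[:2],float)
    for _ in range(3):
        m=(abs(X[:,2]-zt)<.005)&(np.hypot(*(X[:,:2]-c).T)<.028); P=X[m,:2]
        if len(P)<20: return None,0,0
        f=least_squares(lambda p:np.clip(abs(np.hypot(*(P-p).T)-.018)-.0025,0,None),c,loss='soft_l1',f_scale=.001); c=f.x
    return c,m.sum(),np.median(X[m,2])
def disc(X,c,z,rad=.014,dz=.005):
    c=np.array(c[:2],float)
    for _ in range(4):
        m=(abs(X[:,2]-z)<dz)&(np.hypot(*(X[:,:2]-c).T)<rad+.003); P=X[m,:2]
        if len(P)<8: return None,0,0
        c=(P.min(0)+P.max(0))/2
    return c,m.sum(),np.median(X[m,2])
E
cat > /tmp/c.py <<'E'
from h import *
np.set_printoptions(precision=4,suppress=True)
def ld(n): f=np.load('/tmp/'+n+'.npz'); return f['im'],f['d'],f['M'],f['K'],float(f['k1'])
for n in('stubs','tag'):
    X,u,v=cloud(ld(n))
    for c in [(.465,.154),(.608,.154),(.608,.285),(.467,.288)]: print(n,*rim(X,c))
X,u,v=cloud(ld('rack'))
for i in range(5): print('plug',*disc(X,(.363+.042*i,-.178),.067,.010))
for n in('rack','tag'):
    X,u,v=cloud(ld(n)); print('table',np.median(X[(abs(X[:,0]-.40)<.02)&(abs(X[:,1]+.135 if n=='rack' else X[:,1]-.0)<.02),2]))
    print('reader',*disc(X,(.475,.027),.17,.009,.006))
    m=(abs(X[:,2]-.07)<.004)&(np.hypot(X[:,0]-.475,X[:,1]-.027)<.04); print('holder rect',cv2.minAreaRect(X[m,:2].astype(np.float32)*1000))
    S=ld(n); I=S[0][v,u].astype(int)
    m=(I.min(1)>190)&(np.hypot(X[:,0]-.595,X[:,1]-.025)<.05)&(X[:,2]>.02)&(X[:,2]<.07)
    P=X[m]; c=P.mean(0); n_=np.linalg.svd(P-c)[2]; z=n_[2]*np.sign(n_[2,2]); 
    e1=np.cross([0,1,0],z);e1=-np.cross(z,[0,1,0])/np.linalg.norm(np.cross(z,[0,1,0])); e2=np.cross(z,e1)
    q=np.c_[(P-c)@e1,(P-c)@e2]*1000; r=cv2.minAreaRect(q.astype(np.float32)); print('tag',len(P),r,'n',z,np.degrees(np.arccos(z[2])),'centre',c+(e1*r[0][0]+e2*r[0][1])/1000, np.std((P-c)@z))
    
E
python3 /tmp/c.py
```

```text
stubs [0.4696 0.154 ] 743 0.07010859879370329
stubs [0.5986 0.1578] 243 0.06976996080922837
stubs [0.6263 0.2896] 667 0.07003399807619837
stubs [0.4674 0.2915] 773 0.07023286140613338
tag [0.4696 0.1531] 967 0.0702544331340047
tag [0.6082 0.1722] 267 0.07008730526532347
tag [0.6266 0.2892] 817 0.07009194268986285
tag [0.4677 0.2912] 1015 0.07007813568577609
plug [ 0.3724 -0.1831] 395 0.06699646497836287
plug [ 0.4141 -0.1814] 382 0.06709854152332254
plug [ 0.4559 -0.1794] 360 0.06706519855076523
plug [ 0.498  -0.1776] 341 0.06705399211357321
plug [ 0.5402 -0.1759] 324 0.06717440516664086
table 0.3803351014807053
reader [0.4809 0.0245] 547 0.16986351583971376
holder rect ((481.0387268066406, 24.562973022460938), (51.26408004760742, 50.62315368652344), 15.67963981628418)
tag 2428 ((-0.20896148681640625, 0.5753498077392578), (60.17363357543945, 59.724327087402344), 88.62645721435547) n [-0.3426  0.0061  0.9395] 20.040205660881952 centre [0.598  0.0287 0.0422] 0.0009343103471949691
table 0.00022937294353270188
reader [0.4812 0.0253] 562 0.17001881072828137
holder rect ((481.4364318847656, 25.130020141601562), (50.400691986083984, 50.10740661621094), 15.699298858642578)
tag 2547 ((-0.4900035858154297, -0.34889984130859375), (59.228904724121094, 59.16862487792969), 88.29562377929688) n [-0.3447  0.0075  0.9387] 20.17089844144385 centre [0.5979 0.0291 0.042 ] 0.0008952130050996192
```

```bash
cat >> h.py <<'E'
a=np.radians(2.46); RD=np.array([[-np.cos(a),-np.sin(a),0],[-np.sin(a),np.cos(a),0],[0,0,-1.]])
PL=[(.3724,-.1831),(.4141,-.1814),(.4559,-.1796),(.498,-.1777),(.5402,-.1759)]
ST=[(.4697,.1535),(.602,.160),(.6265,.2894),(.4676,.2913)]
ZH=.27
def look(name=None):
    env.move_to([.42,.22,.36],RD); env.pause(.2); S=snap('wrist',name); X=cloud(S)[0]; return S,X
def pick(i):
    x,y=PL[i]; env.command_gripper(.05,40); env.move_to([x,y,.12],RD) if sensors.sense()['ee_pos'][1]<-.1 else env.move_to([x,y,ZH],RD)
    env.servo_line([x,y,.048],.12); env.command_gripper(0.0,40); w=sensors.sense()['width']
    env.servo_line([x,y,ZH],.2); return w
def put(c):
    x,y=c; env.move_to([x,y,.17],RD); env.servo_line([x,y,.125],.12)
    hit=env.servo_line([x,y,.081],.03,threshold=12); s=sensors.sense(); 
    env.command_gripper(.05); env.servo_line([x,y,.20],.15); return hit,s['ee_pos'],s['force']
E
cat > /tmp/d.py <<'E'
from h import *
np.set_printoptions(precision=4,suppress=True)
for p in PL+ST: 
    for z in (.048,.2,ZH):
        if env.inverse_kinematics([*p,z],RD) is None: print('noik',p,z)
print('w',pick(3),sensors.sense()['time'])
S,X=look('l1')
for c in ST: print(*rim(X,c))
print(sensors.sense()['time'])
E
python3 /tmp/d.py
```

```text
w 0.01876176609855192 8.4583
[0.4695 0.1539] 657 0.07008078879978807
None 0 0
None 0 0
[0.4675 0.2916] 635 0.07021775734027119
10.2417
```

View pics/l1.png

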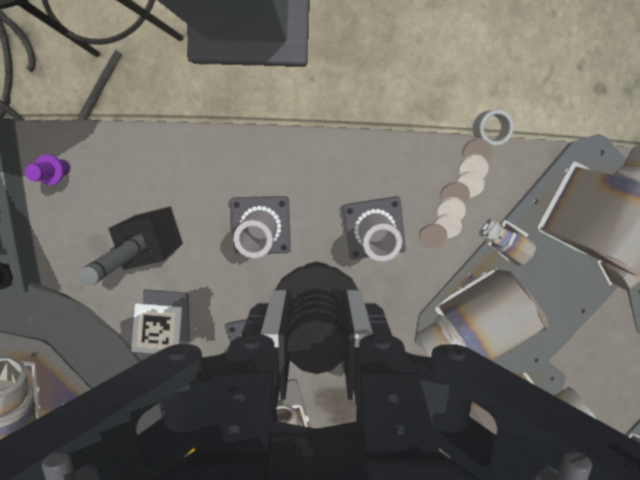

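The held plug is gripped straight between the fingers. The near-row stubs show at (253,238) and (382,242), and the gripper hides the far row. I'll plug the near row first and view the far row from further out.

```bash
cat > /tmp/e.py <<'E'
from h import *
np.set_printoptions(precision=4,suppress=True)
print(put((.4696,.1539)))
print('w',pick(2),sensors.sense()['time'])
S,X=look('l2'); 
c,n,z=rim(X,ST[3]); print(c,n,z,'knob',disc(X,ST[0],.103,.010))
if n>300: print(put(c))
print(sensors.sense()['time'])
env.move_to([.55,.2,.34],RD); env.pause(.2); S=snap('wrist','l3'); X=cloud(S)[0]
for c in ST: print(rim(X,c),disc(X,c,.103,.010))
E
python3 /tmp/e.py
```

```text
(True, array([0.4695, 0.1539, 0.0848]), array([-2.927 , -0.719 ,  8.5969]))
w 0.01884770677501945 19.2917
[0.4675 0.2917] 632 0.07021605815395132 knob (array([0.469 , 0.1542]), np.int64(316), np.float64(0.10310125738954856))
(True, array([0.4674, 0.2917, 0.0843]), array([-0.5412, -0.651 ,  8.5597]))
24.9917
(array([0.4696, 0.153 ]), np.int64(672), np.float64(0.07102242226316716)) (array([0.4694, 0.1538]), np.int64(412), np.float64(0.10305048904140537))
(None, 0, 0) (None, 0, 0)
(array([0.6268, 0.2895]), np.int64(657), np.float64(0.07029442278546222)) (None, 0, 0)
(array([0.4674, 0.2929]), np.int64(647), np.float64(0.07109608359399805)) (array([0.4673, 0.2913]), np.int64(427), np.float64(0.10311903657429988))
```

View pics/l3.png

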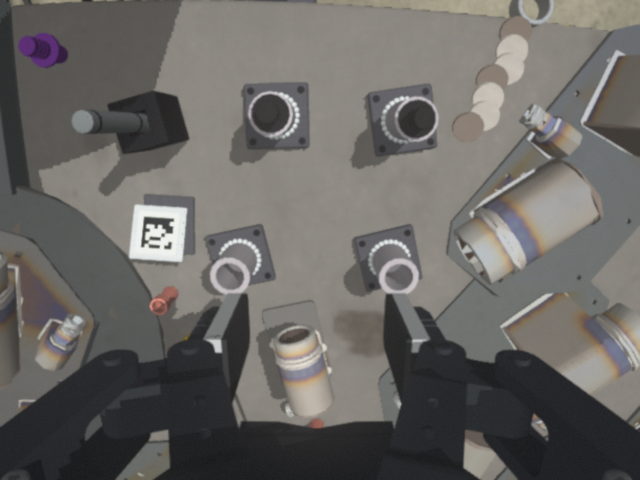

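Plugs sit home in both near stubs at (270,113) and (413,118), with knob tops at z=0.103. The far stubs are open, with rims at (230,276) and (398,276). I'll take the second far stub's guess from its pixel.

```bash
cat > /tmp/f.py <<'E'
from h import *
np.set_printoptions(precision=4,suppress=True)
S=snap('wrist'); X=cloud(S)[0]; g=atz((230,276),.07,S)[:2]; print(g,rim(X,g))
c,n,z=rim(X,g)
print('w',pick(1),sensors.sense()['time'])
env.move_to([.57,.2,.34],RD); env.pause(.2); S=snap('wrist','l4'); X=cloud(S)[0]
c,n,z=rim(X,c if c is not None else g); print(c,n,z, rim(X,ST[2]))
if n>250: print(put(c))
else: raise SystemExit('look')
print('w',pick(0),sensors.sense()['time'])
env.move_to([.57,.2,.34],RD); env.pause(.2); S=snap('wrist','l5'); X=cloud(S)[0]
print('knob',disc(X,c,.103,.010))
c,n,z=rim(X,ST[2]); print(c,n,z)
if n>250: print(put(c))
env.move_to([.55,.2,.34],RD); env.pause(.2); S=snap('wrist','l6'); X=cloud(S)[0]
np.savez('/tmp/l6',X=X)
for q in mark_of('wrist','stub_1'): print(np.round(q['uv']),q['confidence'],atd(q['uv'],S))
print(sensors.sense()['time'])
E
python3 /tmp/f.py
```

```text
[0.6341 0.1143] (array([0.6338, 0.114 ]), np.int64(699), np.float64(0.07000419081610121))
w 0.018808986395942914 31.4333
[0.6338 0.114 ] 715 0.07008339301029032 (array([0.6269, 0.2894]), np.int64(703), np.float64(0.07014745464021255))
(True, array([0.6337, 0.114 , 0.0843]), array([-0.9112,  0.4503,  7.5405]))
w 0.018535301896576418 42.475
knob (array([0.6337, 0.1143]), np.int64(345), np.float64(0.10303941237138076))
[0.627  0.2894] 697 0.07021555749244174
(True, array([0.6269, 0.2893, 0.0844]), array([-1.135 , -0.52  ,  7.0826]))
[390. 257.] 0.85 [0.6092 0.2807 0.0616]
[273. 114.] 0.7 [0.4711 0.1598 0.1032]
[238. 256.] 0.57 [0.6148 0.1214 0.0601]
49.3
```

View pics/l6.png

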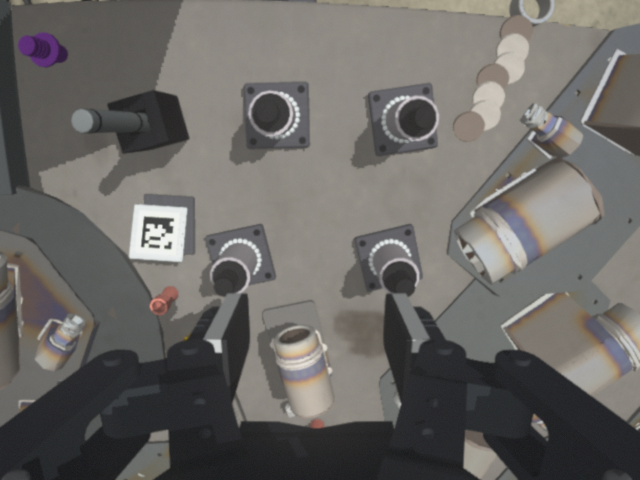

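All four stubs are closed. The far knobs are at (230,276) and (400,276), and I'll recheck them numerically at the end. Next is the reader.

```bash
cat >> h.py <<'E'
RC=np.array([.481,.025]); TC=np.array([.598,.0289,.0421]); N=np.array([-.3420,.0072,.9397]); N/=np.linalg.norm(N)
x_=RD[:,0]-RD[:,0]@-N*-N; x_/=np.linalg.norm(x_); RT=np.c_[x_,np.cross(-N,x_),-N]
E
cat > /tmp/g.py <<'E'
from h import *
np.set_printoptions(precision=4,suppress=True)
for h in (.135,.215): print(env.inverse_kinematics(TC+N*h,RT))
env.command_gripper(.05,60)
env.move_to([*RC,.30],RD); env.pause(.2)
env.servo_line([*RC,.118],.12); env.command_gripper(0,60); s=sensors.sense(); print(s['width'],s['force'])
env.servo_line([*RC,.25],.1); env.pause(.3)
s=sensors.sense(); S=snap('wrist','r1'); X=cloud(S)[0]; P=(X-s['ee_pos'])@s['tcp_rot']
m=(np.hypot(P[:,0],P[:,1])<.03)&(P[:,2]>.01)&(P[:,2]<.12); P=P[m]
for z in np.arange(.01,.12,.01):
    q=P[abs(P[:,2]-z)<.003]
    if len(q)>3: print(round(z,3),len(q),q[:,0].max(),q[:,1].min(),q[:,1].max())
print(P[:,2].max(),s['force'],s['time'])
S=snap('scene','r1s')
A=cv2.imread('pics/r1.png');B=cv2.imread('pics/r1s.png')
cv2.imwrite('pics/r1c.png',cv2.resize(np.hstack([A,B]),(800,300)))
E
python3 /tmp/g.py
```

```text
[ 0.0717  0.055  -0.4695  0.6986 -0.0317  0.0191]
[ 0.0777 -0.042  -0.3718  0.8934 -0.0337  0.0248]
0.016658167163306647 [-0.1525 -0.19    5.719 ]
0.01 113 0.010478475489174393 -0.00834822297715586 0.008130347408757883
0.02 194 0.010299848927004447 -0.008888507088496079 0.008567248193594914
0.03 182 0.009145832437297595 -0.008958983125671904 0.008849481081985449
0.04 117 0.0092088964221641 -0.008699882492623778 0.008689077391421529
0.05 141 0.009264978730473364 -0.008883949152938319 0.00889302145498147
0.06 120 0.009010780927538384 -0.008738127390265193 0.008650982450268106
0.07 101 0.008993425542261143 -0.008594206535678158 0.008658143469733936
0.08 48 0.008797407816054197 -0.007815797451328528 0.007828407758319684
0.09 17 0.0072811670863200915 -0.004740033682642492 0.004224978428179285
0.1 9 0.005722184717051926 -0.0025839830590125377 0.0026961743443397247
0.10629055688551668 [ 0.313   0.1543 -0.7301] 54.3333
```

View pics/r1c.png

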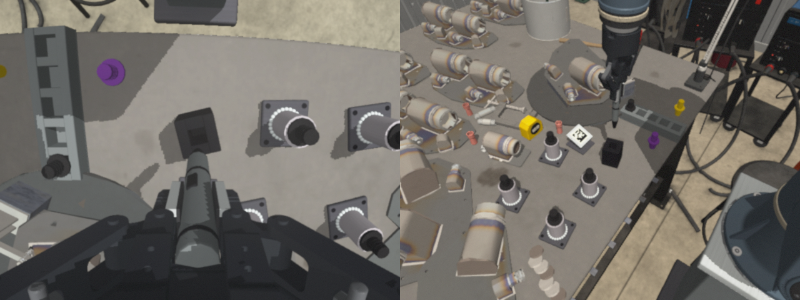

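The reader is straight in the hand with its tip about 107 mm ahead of the TCP, and the stubs stay closed. Now I'll point it at the tag.

```bash
cat > /tmp/i.py <<'E'
from h import *
np.set_printoptions(precision=4,suppress=True)
env.move_to(TC+N*.215,RT); env.servo_line(TC+N*.1375,.08,ori=RT); env.pause(1)
s=sensors.sense(); print('tip off tag',(s['ee_pos']+s['tcp_rot'][:,2]*.1075-TC)@N, 'lat',np.linalg.norm(np.cross(s['ee_pos']+s['tcp_rot'][:,2]*.1075-TC,N)),'ang',s['tcp_rot'][:,2]@-N,s['time'])
S=snap('wrist','t1'); X,u,v=cloud(S)
I=S[0][v,u].astype(int); m=(I.min(1)>170)&(np.linalg.norm(X-TC,axis=1)<.045); P=X[m]
if len(P)>200: c=P.mean(0); z=np.linalg.svd(P-c,full_matrices=False)[2][2]; print(len(P),'plane',z*np.sign(z[2]),(c-TC)@N,N)
snap('scene','t1s')
A=cv2.imread('pics/t1.png');B=cv2.imread('pics/t1s.png')[120:360,160:480]
cv2.imwrite('pics/t1c.png',cv2.resize(np.hstack([A,cv2.resize(B,(640,480))]),(800,300)))
env.pause(3.5); print(sensors.sense()['time'])
E
python3 /tmp/i.py
```

```text
tip off tag 0.029996301780392 lat 1.143575580794194e-05 ang 0.9999999996235512 57.1333
5265 plane [-0.3455  0.0088  0.9384] -2.3956376299717896e-05 [-0.342   0.0072  0.9397]
60.7333
```

View pics/t1c.png

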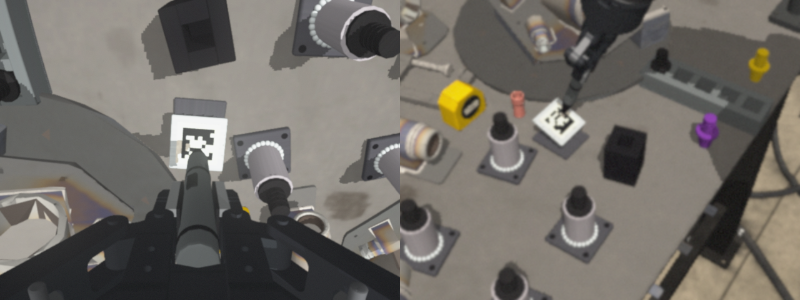

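The reader points squarely at the code (tip over the code at about (195,150) in the left half), with the tag plane matching to 0.2°. It held for over 4 s without contact. Now I'll put it back.

```bash
cat > /tmp/j.py <<'E'
from h import *
np.set_printoptions(precision=4,suppress=True)
env.servo_line(TC+N*.215,.08,ori=RT); env.move_to([*RC,.25],RD); env.pause(.3)
env.servo_line([*RC,.185],.08)
hit=env.servo_line([*RC,.1185],.04,threshold=8); s=sensors.sense(); print(hit,s['ee_pos'],s['force'])
if s['ee_pos'][2]>.125: raise SystemExit('stuck')
env.command_gripper(.05); env.servo_line([*RC,.30],.12)
env.move_to([.48,.12,.36],RD); env.pause(.3); S=snap('wrist','f1'); X=cloud(S)[0]
print('reader',disc(X,RC,.17,.009,.006))
env.move_to([.55,.2,.34],RD); env.pause(.2); X=cloud(snap('wrist','f2'))[0]
for c in [(.4696,.1539),(.6338,.114),(.6269,.2894),(.4675,.2917)]: print('knob',disc(X,c,.103,.010))
print(sensors.sense()['time'])
A=cv2.imread('pics/f1.png');B=cv2.imread('pics/f2.png')
cv2.imwrite('pics/fc.png',cv2.resize(np.hstack([A,B]),(800,300)))
E
python3 /tmp/j.py
```

```text
False [0.4811 0.025  0.1187] [ 0.7284  0.1771 -1.7914]
reader (array([0.4808, 0.025 ]), np.int64(393), np.float64(0.16982576477959388))
knob (array([0.4695, 0.1539]), np.int64(412), np.float64(0.10304010172389216))
knob (array([0.6334, 0.114 ]), np.int64(323), np.float64(0.10298021143156455))
knob (array([0.6264, 0.2888]), np.int64(321), np.float64(0.10320884251363338))
knob (array([0.4678, 0.2914]), np.int64(428), np.float64(0.10311484245722544))
69.225
```

View pics/fc.png

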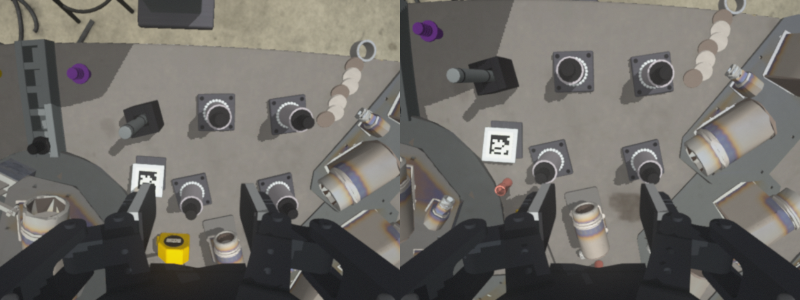

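All four plugs are home, the reader is upright in its holder, and the tape measure and cup are untouched. I'm handing the job in.

```bash
python3 -c "
from h import *
print(env.close_job(),sensors.sense()['time'])"
```

```text
the job is handed in; nothing more can be done
the job is handed in; nothing more can be done
```

I finished the job and handed it in at about 69 s of the 208 s allowed. Four stubs were on the table, and all four are closed.

- **Plugs:** The last check put every knob top at 103 mm, the height expected with the flange on the rim. One far stub, the one nearer the tag, measured about 4–5 cm from its first estimate. It had probably been knocked aside, so I measured it again before plugging it.
- **Reader:** By the arm's position, its tip was 30 mm off the centre of the code and square to the tag. A fresh depth fit of the tag agreed to about 0.2°. It held still for more than 4 s without touching, and it now stands back in its holder with its top at 170 mm, the same as at the start.
- **Surroundings:** The stubs are standing, and the robot did not touch the tape measure or the cup.

No final check failed or disagreed.

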